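# Put the last jig plate away and snap the case shut

## Robot

A 6-joint arm with a two-finger parallel gripper is mounted at the origin on the work surface. World frame = base frame: x ahead of the robot, y to its left, z up, the work surface at z = 0. Lengths are in m, angles in rad, forces in N, time in s.
With the tool pointing down it reaches from about 0.3 to 0.85 m from the base axis. Payload 5.4 kg.
Tool frame: the origin (TCP) lies on the centre line of the jaws, within the pads' length; the fingertips stand 19 mm ahead of it and the grasp point (between the pads) is the TCP; z points along the fingers, y is the line along which they close (so a half turn about z gives the same grasp; the last joint's range is limited). The gripper opens to 85 mm and grips with 20 to 120 N. Pads are 22 mm wide; open, the fingers measure 114 mm over their backs; the gripper's body (76 mm by 85 mm) begins 54 mm behind the grasp point. The pads swing forward as they close: fully open they stand 13 mm farther back than shut.
Start: joints at [1.124, 0.158, 1.597, -0, 1.386, -0.21], TCP at [0.135, 0.559, 0.25] pointing down, gripper open.
Joint ranges: [-2.91, 2.91], [-0.94, 2.29], [0.18, 2.7], [-1.29, 4.43], [0.17, 2.64], [-3, 3]. Speed limits (rad/s): [2.57, 2.57, 3.14, 3.14, 3.14, 3.14].

## Interface

Orientations are given as a unit quaternion [x, y, z, w].
In Python, from workcell import robot, capture, spotter gives the robot as it stands. The module is installed in compiled form; this text tells all that it offers.
- The arm moves only by the tool servo_tool, never from a script. Its argument "targets" is a list of rows, each a list of 2 entries, a list of its own where there are three numbers: the shift along the tool's x, y, z in m, then the turn, a rotation vector about the tool's x, y, z in units of 5 degrees (1.0 is 5 degrees). In form: [[[x, y, z], [ax, ay, az]], ...]. A call has exactly 10 rows; each row shifts and turns the commanded pose from where the row before left it, along the tool's axes as they then stand; what a row does not reach is not made up. A row lasts 1/12 s, in which the tool goes at most 41.7 mm and 7.16 degrees, less where a joint would pass 70% of its speed; a pose out of reach is approached as far as the arm can. A call is refused whole if a number of a shift passes 0.0417 or a number of a turn 1, either way. A call with a gripper value outside its range is refused whole. "grip" is the opening, from -1 (shut) to 1 (fully open), set as the call begins (left out, the last holds). The fingers move at their own pace and stop on an object; "newtons" is the grip in N (left out, the last holds). Time passes only in rows, so rows that do not move let the fingers close, or fill a call up. It gives the time, the measured TCP pose, the force, the opening and the grip force at its end, in the units of the state.
- robot.get_obs(): the state, without advancing time (a new reading comes with each control period).
- capture(name): name is "scene" or "top"; returns a dict with "pixels" (420x560x3 uint8, red, green, blue), "fx", "fy", "cx", "cy" (pixels), "world_to_cam" (4x4, takes a point from world to camera coordinates). Camera axes: x right, y up, looking along -z (the intrinsics and any distortion apply to the point x, -y, -z); pixel columns grow to the right and rows downward; lengths in m; the calibration is good to about 2 mm. A picture is of the moment at which its call begins. There is no depth.
- robot.hand_in(): hands the job in; it is judged then, once.
Trained networks look in a picture, given as the dict that the camera call returned (one of the last four; its "shot" number tells which), for a name from the list of things; names that differ only in an ending like _2 or _b are one class to them, and where a whole thing is asked for, a point or a joint stands for the part that bears it (a point fixed in the world has none). Each returns a list of dicts, best first, with "score" (0 to 1); they miss things now and then, are a little off and sometimes report something else, mostly with a low value. They report only what shows in the picture. A call takes as long as a camera call. They do not tell look-alikes from the thing itself.
- spotter.find_in(picture, label): "centre" ([column, row] in pixels, amid what is visible of it).
- spotter.silhouettes(picture, label): "mask" (420x560 bool, what is visible of it) and "centre" ([column, row] in pixels, amid what is visible of it).
- spotter.spot_point(picture, label): "centre" ([column, row] in pixels: a listed point, or the origin of a listed thing).
The state is a dict: "time": time; "joint_pos": joint angles; "joint_velocities": joint speeds; "tau": joint torques, N m; "tool_pos": TCP position; "eef_rot": TCP orientation; "wrist_force": force on the tool from outside, world axes, zero at the start; "ft_torque": the same for the moment, N m; "width": finger opening in m; "grasp_force": force on a finger pad.
Only numpy, scipy, OpenCV 4.12 (cv2) and the standard library are available. Lean on these libraries where they do the work, as an engineer would, in place of code of your own. Each camera call takes 0.05 s, during which the arm holds its last target. There are 200 camera calls.

## Task

Take the jig plate out of the wooden holder and stand it on edge in the free slot of the grey case, all the way down. Then swing the case's lid over and press it shut until you feel it snap past its catch and it stays shut by itself; stop pressing once it has snapped home, so as not to crush the lid, and leave the two plates in the case in their slots and the glass jar where it stands.

Things in the scene. Friction and masses are not known exactly. Their poses are not given: they have to be found in the camera images.
- case: grey plastic case fixed to the bench, 204 (own x) x 166 (own y) x 88 mm high, walls 6 mm; origin: centre of its underside, z up. Inner floor at z 8 mm. Three slots at own x = -55, 0, 55 mm, along own y, 10 mm wide between 6 mm ribs with round tops at z 36 mm; bars at own y = +-62 mm (tops at z 38) close their ends. Hinge along own x on the +y side, snap catch mid outer -y wall.
- case_lid: black lid, 204 (own x) x 190 x 8 mm, 0.17 to 0.33 kg. Origin on the hinge line, at (0, 83, 95) mm in the case. Panel runs 190 mm along own -y and fills own z 0 to 8 mm; own z is the outer face's normal. It opens about the case's -x: at 0 its axes are parallel to the case's, at 90 deg it stands upright. Starts 97 to 112 deg open, leaning back. Pressing it with over 32 N counts as crushing.
- lid_edge (a point): middle of the lid's free edge, outer face: (0, -190, 8) mm in the lid. A 46 mm wide tongue hangs 42 mm below it, onto a sprung catch whose height is set differently each time and is not told: the edge comes home 97 to 109 mm above the bench. Pressed here, the catch resists with up to 20 N from 14 mm above home, gives way 1 mm above it, then comes a hard stop. Short of that it springs up again.
- lid_hinge (a point): middle of the lid's hinge line (the lid's origin), 95 mm above the bench. The hinge is stiff, 0.3 N m (1.6 N at the free edge): the lid stays where it is left; it stops at 115 deg open
- loose_plate: aluminium plate on edge, 110 (own y) x 6 (own x) x 74 mm (own z, up), with a 12 mm thick (x), 12 mm high pull strip along its top edge; origin: middle of its bottom edge; this one starts standing in the wooden holder, and has to go into the case; 0.11 to 0.21 kg. Either way round will do. It may lean up to 0.1 rad in its slot
- holder: wooden block fixed to the bench, 80 (own x) x 130 (own y) x 30 mm high, with one 10 mm wide groove along own y, floor 12 mm above the bench (18 mm deep), in which the loose plate stands; origin at the centre of its underside
- cushion: thin flat rubber strip, 9 (own x) x 110 (own y) mm, lying on the case's floor in the one free slot (any of the three); origin at the centre of the slot's floor, 8 mm above the bench, axes parallel to the case's: here the loose plate's origin belongs
- plate_a: aluminium plate on edge, 110 (own y) x 6 (own x) x 74 mm (own z, up), with a 12 mm thick (x), 12 mm high pull strip along its top edge; origin: middle of its bottom edge; stands in one of the other slots of the case
- plate_b: aluminium plate on edge, 110 (own y) x 6 (own x) x 74 mm (own z, up), with a 12 mm thick (x), 12 mm high pull strip along its top edge; origin: middle of its bottom edge; stands in one of the other slots of the case
- screw_jar: glass jar, 68 mm across, 90 mm high, standing near the far edge of the bench; origin at the centre of its underside; leave it where it stands
Not all that is in view belongs to the job. What is shaped like the loose_plate but orange or purple is not meant.

How it is judged:
On the way, in this order (a step that is already met when the one before it is completed fails the run):
1. the loose plate stands fully down in the free slot, let go, with the lid still open (x of loose_plate in the frame of cushion between -0.006 and 0.006 m and y of loose_plate in the frame of cushion between -0.012 and 0.012 m and z of loose_plate in the frame of cushion below 0.004 m and angle between loose_plate's own z axis and vertical below 0.2 rad and angle between the y axis of loose_plate and the y axis of case, either way round below 0.1 rad and contact force between the fingers and loose_plate below 0.1 N and z of lid_edge in the frame of case above 0.2 m), for 0.2 s.
2. the lid is home past its catch (z of lid_edge in the frame of case below 0.1103 m), for 0.1 s.
At the end, for the whole second after the job is handed in: The loose plate stands in the free slot: on its floor within 4 mm, within 6 mm across and 12 mm along it, tilt under 0.2 rad. The other plates are within 12 mm of their places, upright. The lid is held by its catch, free edge under 110.3 mm above the bench. All at rest (x of loose_plate in the frame of cushion between -0.006 and 0.006 m and y of loose_plate in the frame of cushion between -0.012 and 0.012 m and z of loose_plate in the frame of cushion below 0.004 m and angle between each of loose_plate, plate_a, plate_b's own z axis and vertical below 0.2 rad and angle between the y axis of loose_plate and the y axis of case, either way round below 0.1 rad and distance of each of plate_a, plate_b from where it was at the start of the episode below 0.012 m and z of lid_edge in the frame of case below 0.1103 m and linear speed of loose_plate below 0.02 m/s and angular speed of case_lid below 0.05 rad/s); the robot touches nothing.
It fails at once if the lid is crushed: pressed with more than 32 N (contact force between any of the arm, the fingers and case_lid above 32 N).
It fails at once if the jar is disturbed (distance of screw_jar from where it was at the start of the episode above 0.03 m or angle between screw_jar's own z axis and vertical above 0.5 rad).
It also fails if it takes over 70 s, if anything falls off the work surface, if the arm or the gripper's body presses on something with over 40 N, if the wrist force passes 120 N, or if a joint passes its speed limit or range.

## Working session

There is one attempt and no reset: what is moved stays moved. The work goes in short steps, Python scripts to look and compute and a tool call to move; the robot and the scene stay as the last step left them, time stands still between calls to the robot, and variables do not carry over. Pictures are saved under pics/ and viewed, at most 12 in all, crops included, and the job is handed in when it is done.

Besides the shell and the picture viewer there is one more tool, called after "Call:" as name(argument=value, ...) on one line, values as JSON. servo_tool: Moves the arm, as the interface text tells. Its arguments: {"type":"object","properties":{"targets":{"type":"array","items":{"type":"array"}},"grip":{"type":"number"},"newtons":{"type":"number"}},"required":["targets"]}

```bash
mkdir -p pics; cat > h.py <<'E'
import numpy as np, cv2, pickle
from workcell import robot, capture, spotter
def snap(n,fn=None):
    p=capture(n)
    if fn: cv2.imwrite('pics/'+fn,p['pixels'][:,:,::-1])
    return p
def proj(p,X):
    X=np.atleast_2d(X); W=np.array(p['world_to_cam']); c=X@W[:3,:3].T+W[:3,3]
    return np.c_[p['fx']*c[:,0]/-c[:,2]+p['cx'], p['fy']*-c[:,1]/-c[:,2]+p['cy']]
def unproj(p,uv,z):
    W=np.array(p['world_to_cam']); R=W[:3,:3]; o=-R.T@W[:3,3]
    d=R.T@np.array([(uv[0]-p['cx'])/p['fx'],-(uv[1]-p['cy'])/p['fy'],-1])
    return o+d*(z-o[2])/d[2]
E
python3 - <<'E'
from h import *
S=snap('scene','s0.png');T=snap('top','t0.png')
print({k:v for k,v in S.items() if k!='pixels'});print({k:v for k,v in T.items() if k!='pixels'})
print(robot.get_obs())
for n,p in (('scene',S),('top',T)):
    for l in ['case','case_lid','lid_edge','lid_hinge','loose_plate','holder','cushion','plate_a','screw_jar']:
        print(n,l,'find',[(np.round(d['centre']),round(d['score'],2)) for d in spotter.find_in(p,l)],'pt',[(np.round(d['centre'],1),round(d['score'],2)) for d in spotter.spot_point(p,l)])
E
```

```text
{'fx': 412.1205070936548, 'fy': 412.1205070936548, 'cx': 280.3739004980148, 'cy': 205.9792480341109, 'world_to_cam': array([[ 0.86764945,  0.49697929,  0.01400076, -0.4836923 ],
       [-0.42672364,  0.72995229,  0.53392565,  0.26878039],
       [ 0.2551301 , -0.46923475,  0.84541551, -1.08713546],
       [ 0.        ,  0.        ,  0.        ,  1.        ]]), 'shot': 1}
{'fx': 430.55857515399435, 'fy': 430.55857515399435, 'cx': 283.5888713353642, 'cy': 207.08975831110928, 'world_to_cam': array([[ 0.01541196, -0.99964801,  0.02159447, -0.09782003],
       [ 0.98599069,  0.01878172,  0.16573959, -0.59642292],
       [-0.16608683,  0.01873757,  0.98593309, -0.81866325],
       [ 0.        ,  0.        ,  0.        ,  1.        ]]), 'shot': 2}
{'time': 0.1, 'joint_pos': array([ 1.12387204e+00,  1.59001350e-01,  1.59810406e+00, -4.24579018e-06,
        1.38615514e+00, -2.10073513e-01]), 'joint_velocities': array([ 0.00167789,  0.00020053, -0.00335311,  0.00071526, -0.00089076,
       -0.00074942]), 'tau': array([-4.38636780e-04, -3.96994257e+01, -3.32334244e+01, -2.85101323e-04,
        
[... 1549 characters left out ...]
4.7, 158.8]), 0.58)]
top lid_hinge find [(array([102., 176.]), 0.84)] pt [(array([144.7, 189.7]), 0.74)]
top loose_plate find [(array([363., 213.]), 0.7), (array([324., 287.]), 0.65), (array([437., 212.]), 0.65)] pt [(array([316.6, 288.1]), 0.76), (array([359. , 216.3]), 0.74), (array([430.1, 214.3]), 0.65)]
top holder find [(array([356., 222.]), 0.64)] pt [(array([356.4, 216. ]), 0.8)]
top cushion find [] pt [(array([186.3, 235. ]), 0.76)]
top plate_a find [(array([190., 205.]), 0.88), (array([194., 179.]), 0.86)] pt [(array([193.5, 211.6]), 0.75), (array([200.6, 182.9]), 0.61)]
top screw_jar find [(array([307., 144.]), 0.8)] pt [(array([ 63.6, 155.5]), 0.71), (array([305.7, 151.6]), 0.58)]
```

View pics/s0.png

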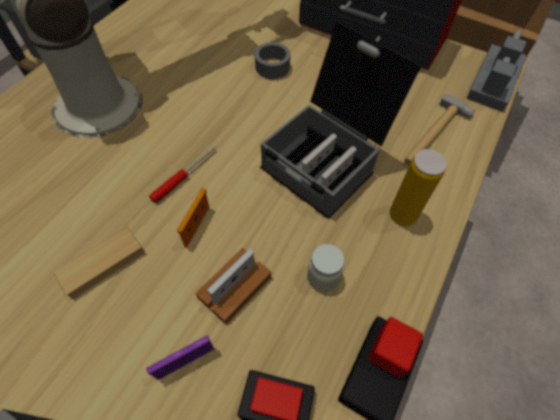

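View pics/t0.png

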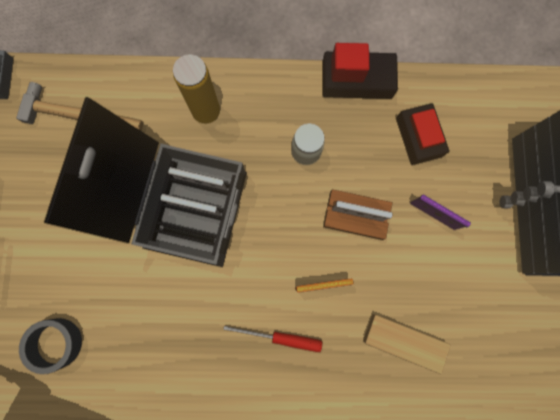

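The wanted plate is the silver one in the brown holder (scene 232,275; top 363,211). Look-alikes are the orange one (scene 195,216; top 324,286), the purple one (scene 180,356; top 440,212), and the silver plates in the case (top 195,178 and 190,204). The free slot is the one at top (188,230), own x = -55.

```bash
python3 - <<'E'
from h import *
S=snap('scene');T=snap('top')
R=lambda a:np.round(a,4)
for l,z in [('case',0),('lid_hinge',.095),('holder',0),('loose_plate',.012),('plate_a',.008),('cushion',.008),('screw_jar',0)]:
    for n,p in (('S',S),('T',T)):
        for d in spotter.spot_point(p,l): print(l,n,round(d['score'],2),R(unproj(p,d['centre'],z))[:2])
# silver strips: masks -> minAreaRect
for n,p in (('S',S),('T',T)):
    for l in ['loose_plate','plate_a','holder','case']:
        for d in spotter.silhouettes(p,l):
            m=d['mask'].astype('uint8'); r=cv2.minAreaRect(cv2.findNonZero(m)); print(n,l,round(d['score'],2),m.sum(),np.round(cv2.boxPoints(r)).tolist())
im=T['pixels'][:,:,::-1]
a=cv2.resize(im[140:270,125:255],(520,520),interpolation=cv2.INTER_CUBIC)
b=cv2.resize(im[180:245,315:400],(280,214),interpolation=cv2.INTER_CUBIC)
s=S['pixels'][:,:,::-1]; c=cv2.resize(s[240:325,190:280],(280,264),interpolation=cv2.INTER_CUBIC)
o=np.zeros((520,800,3),'uint8');o[:,:520]=a;o[:214,520:]=b;o[220:484,520:]=c
cv2.imwrite('pics/c1.png',o)
E
```

```text
case S 0.89 [0.5999 0.0963]
case T 0.63 [0.6064 0.0918]
lid_hinge S 0.95 [0.6194 0.1875]
lid_hinge T 0.88 [0.6208 0.1822]
lid_hinge T 0.75 [ 0.5697 -0.2224]
lid_hinge T 0.28 [0.6821 0.3361]
holder S 0.64 [ 0.5861 -0.2381]
holder S 0.59 [ 0.5858 -0.2371]
holder T 0.65 [ 0.5909 -0.2463]
loose_plate S 0.67 [ 0.4459 -0.1747]
loose_plate S 0.63 [ 0.5978 -0.4048]
loose_plate S 0.6 [ 0.5979 -0.2416]
loose_plate T 0.88 [ 0.6011 -0.404 ]
loose_plate T 0.63 [ 0.5917 -0.2447]
plate_a S 0.65 [0.6028 0.0968]
plate_a S 0.57 [0.6453 0.0914]
plate_a S 0.34 [0.6013 0.2634]
plate_a T 0.83 [0.5959 0.0961]
plate_a T 0.67 [0.6513 0.0905]
cushion T 0.7 [0.5435 0.1164]
screw_jar S 0.83 [ 0.7367 -0.1371]
screw_jar T 0.81 [ 0.7341 -0.1348]
S loose_plate 0.87 941 [[170.0, 238.0], [201.0, 186.0], [218.0, 195.0], [187.0, 248.0]]
S loose_plate 0.81 936 [[203.0, 293.0], [249.0, 247.0], [260.0, 258.0], [214.0, 304.0]]
S loose_plate 0.63 1138 [[144.0, 367.0], [207.0, 334.0], [215.0, 350.0], [152.0, 383.0]]
S loose_plate 0.39 579 [[298.0, 164.0], [332.0, 130.0], [342.0, 140.0], [308.0, 174.0]]
S plate_a 0.89 503 [[3
[... 205 characters left out ...]
 275.0], [225.0, 325.0]]
S case 0.71 15208 [[246.0, 167.0], [340.0, 14.0], [434.0, 72.0], [341.0, 225.0]]
T loose_plate 0.62 824 [[410.0, 204.0], [418.0, 191.0], [470.0, 222.0], [462.0, 235.0]]
T loose_plate 0.6 362 [[295.0, 286.0], [352.0, 278.0], [353.0, 285.0], [297.0, 293.0]]
T loose_plate 0.58 555 [[332.0, 211.0], [334.0, 200.0], [391.0, 212.0], [389.0, 222.0]]
T plate_a 0.81 470 [[160.0, 202.0], [162.0, 194.0], [221.0, 208.0], [219.0, 216.0]]
T plate_a 0.72 567 [[167.0, 177.0], [169.0, 167.0], [228.0, 181.0], [225.0, 191.0]]
T holder 0.89 1857 [[322.0, 228.0], [330.0, 189.0], [392.0, 202.0], [384.0, 241.0]]
T case 0.78 18742 [[44.0, 222.0], [81.0, 96.0], [257.0, 148.0], [220.0, 274.0]]
```

View pics/c1.png

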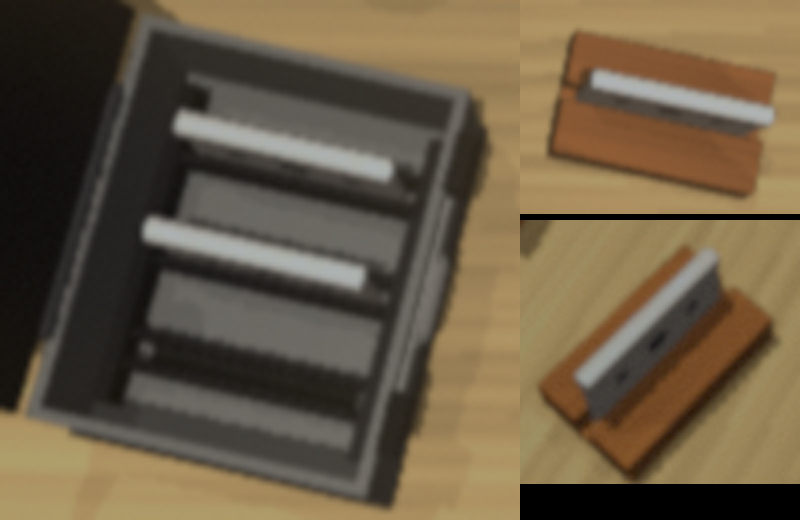

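The crop confirms the silver plate in the holder groove, with the lower slot (crop 250,390) empty. I'll fit the poses from the corners.

```bash
python3 - <<'E'
from h import *
from scipy.optimize import least_squares
S=snap('scene');T=snap('top')
c4=lambda a:np.c_[np.array(a)[:,0]/4+125,np.array(a)[:,1]/4+140]-.4
cb=lambda a:np.c_[(np.array(a)[:,0]-520)/3.294+315,np.array(a)[:,1]/3.294+180]-.35
cc=lambda a:np.c_[(np.array(a)[:,0]-520)/3.111+190,(np.array(a)[:,1]-220)/3.111+240]-.35
def fit(name,obs,x0,freez=False):
    def world(q,P):
        c,s=np.cos(q[2]),np.sin(q[2]); P=np.array(P,float); z=P[:,2]+(q[3] if freez else 0)
        return np.c_[q[0]+c*P[:,0]-s*P[:,1],q[1]+s*P[:,0]+c*P[:,1],z]
    f=lambda q:np.concatenate([(proj(p,world(q,P))-uv).ravel() for p,P,uv in obs])
    r=least_squares(f,x0+([0] if freez else []),loss='soft_l1'); print(name,np.round(r.x,4),'res',np.round(f(r.x),1).tolist()); return r.x
box=lambda a,b,z:[[a,b,z],[a,-b,z],[-a,b,z],[-a,-b,z]]
yw=-.24
fit('case',[(T,box(.102,.083,.088),c4([(145,18),(470,92),(28,415),(367,497)]))],[.6,.1,yw])
fit('holder',[(T,box(.04,.065,.03),cb([(575,30),(775,72),(551,157),(752,195)]))],[.59,-.24,yw])
t=box(.006,.055,.074)
o=[(T,t,cb([(592,70),(772,107),(590,88),(770,125)])),(S,t,cc([(590,387),(718,258),(577,375),(708,250)]))]
o2=[(S,t,cc([(718,258),(590,387),(708,250),(577,375)]))]
# scene: far (y-) end determined by trial
for oo in ([o[0]],o[:1]+o2,o): fit('plate z free' if len(oo)>1 else 'plate',[(p,(np.array(P)+[0,0,.012 if len(oo)==1 else .012]).tolist(),uv) for p,P,uv in oo],[.59,-.24,yw],len(oo)>1)
for nm,q in (('plA',[(175,112),(393,160),(172,135),(390,180)]),('plB',[(145,218),(365,268),(142,240),(362,290)])):
    fit(nm,[(T,box(.006,.055,.082),c4(q))],[.6,.1,yw])
for n,p in (('S',S),('T',T)):
  for l in ['loose_plate','plate_a']:
    for d in spotter.silhouettes(p,l): print(n,l,round(d['score'],2),np.round(unproj(p,d['centre'],.08),4))
E
```

```text
case [ 0.5975  0.0975 -0.2132] res [-0.1, -0.9, 0.6, -0.4, -0.5, 0.8, 0.1, 0.4]
holder [ 0.5902 -0.2426 -0.1853] res [-0.5, 0.4, -0.0, 0.1, -0.2, -0.9, 0.8, 0.3]
plate [ 0.5908 -0.2422 -0.1858] res [-0.2, -0.3, 0.7, -0.2, -0.7, 0.2, 0.3, 0.3]
plate z free [ 0.5919 -0.2428 -0.1915 -0.0051] res [-0.3, -0.5, 0.2, -0.2, -0.8, -0.1, -0.2, 0.3, 0.9, 0.0, -0.2, 0.9, -0.6, -1.2, -0.8, 0.5]
plate z free [ 0.6101 -0.2626 -0.2013 -0.1167] res [1.5, 0.4, -4.6, -0.1, 1.1, 0.2, -5.0, -0.4, 46.8, -6.1, -32.5, 75.1, 46.8, -5.9, -33.5, 73.6]
plA [ 0.6507  0.0873 -0.1932] res [0.3, -0.0, 0.4, -0.4, -0.5, 0.0, -0.2, 0.4]
plB [ 0.5971  0.0987 -0.2056] res [0.4, -0.2, 0.4, -0.3, -0.5, 0.2, -0.3, 0.2]
S loose_plate 0.77 [ 0.4593 -0.1824  0.08  ]
S loose_plate 0.64 [ 0.5998 -0.4071  0.08  ]
S plate_a 0.96 [0.6056 0.0776 0.08  ]
S plate_a 0.91 [0.6608 0.0734 0.08  ]
T loose_plate 0.96 [ 0.5893 -0.3922  0.08  ]
T loose_plate 0.8 [ 0.585  -0.2467  0.08  ]
T loose_plate 0.76 [ 0.4441 -0.1629  0.08  ]
T plate_a 0.84 [0.6486 0.086  0.08  ]
T plate_a 0.81 [0.5948 0.0925 0.08  ]
```

Call:
servo_tool(targets=[[[-0.028,-0.029,0],[0,0,0]],[[-0.028,-0.029,0],[0,0,0]],[[-0.028,-0.029,0],[0,0,0]],[[-0.028,-0.029,0],[0,0,0]],[[-0.028,-0.029,0],[0,0,0]],[[-0.028,-0.029,0],[0,0,0]],[[-0.028,-0.029,0],[0,0,0]],[[-0.028,-0.029,0],[0,0,0]],[[-0.028,-0.029,0],[0,0,0]],[[-0.028,-0.029,0],[0,0,0]]], grip=0, newtons=40)

```text
time: 4.23
tool_pos: [0.3396, 0.2096, 0.2506]
eef_rot: [0.118, 0.993, 0.0, 0.001]
wrist_force: [1.0, 1.0, 0.2]
width: 0.0426
grasp_force: 0.0
```

Call:
servo_tool(targets=[[[-0.028,-0.029,0],[0,0,0]],[[-0.028,-0.029,0],[0,0,0]],[[-0.028,-0.029,0],[0,0,0]],[[-0.028,-0.029,0],[0,0,0]],[[-0.028,-0.029,0],[0,0,0]],[[-0.028,-0.029,0],[0,0,0]],[[-0.028,-0.029,0],[0,0,0]],[[-0.028,-0.029,0],[0,0,0]],[[-0.028,-0.029,0],[0,0,0]],[[-0.028,-0.029,0],[0,0,0]]])

```text
time: 5.07
tool_pos: [0.5439, -0.1383, 0.2503]
eef_rot: [0.118, 0.993, 0.0, 0.0]
wrist_force: [0.5, 0.1, 0.2]
width: 0.0424
grasp_force: 0.0
```

Call:
servo_tool(targets=[[[0,0,0],[0,0,1]],[[0,0,0],[0,0,1]],[[0,0,0],[0,0,1]],[[0,0,0],[0,0,1]],[[0,0,0],[0,0,1]],[[0,0,0],[0,0,1]],[[0,0,0],[0,0,1]],[[0,0,0],[0,0,1]],[[0,0,0],[0,0,1]],[[0,0,0],[0,0,1]]])

```text
time: 5.9
tool_pos: [0.5432, -0.1363, 0.2503]
eef_rot: [0.529, 0.849, -0.0, 0.0]
wrist_force: [0.1, 0.3, -0.7]
width: 0.0426
grasp_force: 0.0
```

Call:
servo_tool(targets=[[[0,0,0],[0,0,1]],[[0,0,0],[0,0,1]],[[0,0,0],[0,0,1]],[[0,0,0],[0,0,1]],[[0,0,0],[0,0,1]],[[0,0,0],[0,0,1]],[[0,0,0],[0,0,1]],[[0,0,0],[0,0,0.4]],[[0,0,0],[0,0,0]],[[0,0,0],[0,0,0]]])

```text
time: 6.73
tool_pos: [0.5432, -0.1362, 0.2503]
eef_rot: [0.769, 0.639, -0.0, -0.0]
wrist_force: [0.0, -0.3, -0.4]
width: 0.0427
grasp_force: 0.0
```

```bash
cat >> h.py <<'E'
from scipy.spatial.transform import Rotation as Ro
def need(x,y,z,yaw,q=True):
    o=robot.get_obs(); M=Ro.from_quat(o['eef_rot']).as_matrix(); d=M.T@(np.array([x,y,z])-o['tool_pos'])
    tx=np.array([np.sin(yaw),-np.cos(yaw),0]); ty=np.array([np.cos(yaw),np.sin(yaw),0]); 
    G=np.c_[tx,ty,np.cross(tx,ty)]; 
    if (G@[0,1,0])@M[:,1]<0: G=G@np.diag([-1,-1,1])
    print('t',round(o['time'],2),'pos',np.round(o['tool_pos'],4),'need tool shift mm',np.round(d*1e3,1),'turn units',np.round(np.degrees(Ro.from_matrix(M.T@G).as_rotvec())/5,3),'w',round(o['width'],4),'gf',round(o['grasp_force'],1),'F',np.round(o['wrist_force'],1),'j',np.round(o['joint_pos'],2))
E
python3 -c "
from h import *
need(.591,-.2422,.12,-.187)"
```

```text
t 6.73 pos [ 0.5432 -0.1362  0.2503] need tool shift mm [-95.5  66.3 130.3] turn units [-6.8e-02  3.6e+01 -1.0e-03] w 0.0427 gf 0.0 F [ 0.  -0.3 -0.4] j [-0.46  0.12  1.64 -0.    1.38 -0.28]
```

Call:
servo_tool(targets=[[[-0.0106,0.0074,0.0144],[0,0,0]],[[-0.0106,0.0074,0.0144],[0,0,0]],[[-0.0106,0.0074,0.0144],[0,0,0]],[[-0.0106,0.0074,0.0144],[0,0,0]],[[-0.0106,0.0074,0.0144],[0,0,0]],[[-0.0106,0.0074,0.0144],[0,0,0]],[[-0.0106,0.0074,0.0144],[0,0,0]],[[-0.0106,0.0074,0.0144],[0,0,0]],[[-0.0106,0.0074,0.0144],[0,0,0]],[[0,0,0],[0,0,0]]])

```text
time: 7.57
tool_pos: [0.5899, -0.2432, 0.1172]
eef_rot: [0.769, 0.639, -0.001, -0.002]
wrist_force: [0.3, -0.2, -0.7]
width: 0.0429
grasp_force: 0.0
```

```bash
sed -i 's/tx=np.array(\[np.sin(yaw),-np.cos(yaw),0\])/tx=np.array([-np.sin(yaw),np.cos(yaw),0])/' h.py
python3 - <<'E'
from h import *
need(.591,-.2422,.074,-.187)
T=snap('top');S=snap('scene')
a=cv2.resize(T['pixels'][170:260,300:410,::-1],(390,319));b=cv2.resize(S['pixels'][210:330,180:300,::-1],(400,400))
o=np.zeros((400,800,3),'uint8');o[:319,:390]=a;o[:,400:]=b;cv2.imwrite('pics/c2.png',o)
E
```

```text
t 7.57 pos [ 0.5899 -0.2432  0.1172] need tool shift mm [ 1.1  1.1 43.2] turn units [-0.05  -0.014  0.023] w 0.0429 gf 0.0 F [ 0.3 -0.2 -0.7] j [-0.58  0.45  1.52 -0.    1.18 -0.39]
```

View pics/c2.png

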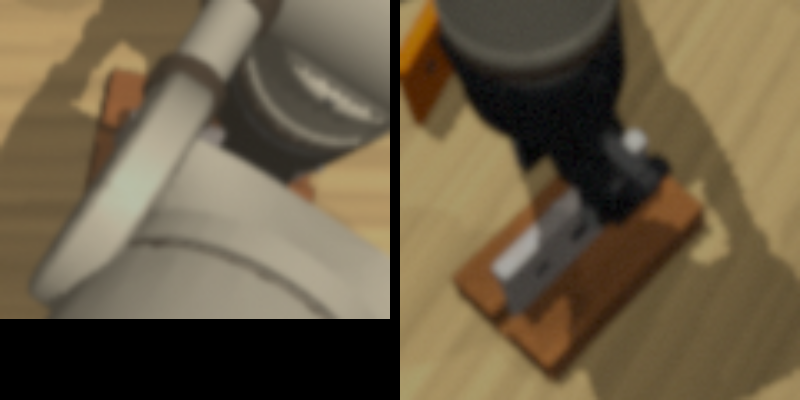

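The gripper is astride the plate (crop right, plate ends at about 495,270 and 635,140). I'll check the along-plate offset by projecting the expected fingertips.

```bash
python3 - <<'E'
from h import *
S=snap('scene'); o=robot.get_obs(); M=Ro.from_quat(o['eef_rot']).as_matrix(); t=o['tool_pos']
crop=lambda uv:np.round((uv-[180,210])*400/120+[400,0])
for n,P in {'tipL':(0,.028,.019),'tipR':(0,-.028,.019),'tip':(0,0,.019),'body':(0,0,-.054)}.items(): print(n,crop(proj(S,t+M@np.array(P))))
print(M)
for s in (-.055,.055,0): print('plate',s,crop(proj(S,[.591-np.sin(-.187)*s,-.2422+np.cos(.187)*s,.086])))
E
```

```text
tipL [[606. 215.]]
tipR [[530. 153.]]
tip [[568. 184.]]
body [[554. 122.]]
[[ 1.82877546e-01  9.83135681e-01  1.86863908e-04]
 [ 9.83135680e-01 -1.82877577e-01  1.62933545e-04]
 [ 1.94359001e-04  1.53915688e-04 -9.99999969e-01]]
plate -0.055 [[497. 269.]]
plate 0.055 [[638. 127.]]
plate 0 [[570. 196.]]
```

The projected fingertip (606,215) matches the picture, so I'll descend and close.

Call:
servo_tool(targets=[[[0.001,0.001,0.006],[0,0,0]],[[0,0,0.006],[0,0,0]],[[0,0,0.006],[0,0,0]],[[0,0,0.006],[0,0,0]],[[0,0,0.006],[0,0,0]],[[0,0,0.006],[0,0,0]],[[0,0,0.006],[0,0,0]],[[0,0,0.001],[0,0,0]],[[0,0,0],[0,0,0]],[[0,0,0],[0,0,0]]])

```text
time: 8.55
tool_pos: [0.5924, -0.2416, 0.0778]
eef_rot: [0.769, 0.639, 0.0, 0.0]
wrist_force: [0.2, -0.2, -0.3]
width: 0.0426
grasp_force: 0.0
```

Call:
servo_tool(targets=[[[0,0,0],[0,0,0]],[[0,0,0],[0,0,0]],[[0,0,0],[0,0,0]],[[0,0,0],[0,0,0]],[[0,0,0],[0,0,0]],[[0,0,0],[0,0,0]],[[0,0,0],[0,0,0]],[[0,0,0],[0,0,0]],[[0,0,0],[0,0,0]],[[0,0,0],[0,0,0]]], grip=-1)

```text
time: 9.38
tool_pos: [0.5927, -0.2417, 0.0783]
eef_rot: [0.769, 0.639, 0.0, 0.0]
wrist_force: [-0.5, -0.3, 6.4]
width: 0.0115
grasp_force: 40.1
```

```bash
python3 -c "
from h import *
need(.591,-.2422,.074,-.187)"
```

```text
t 9.38 pos [ 0.5927 -0.2417  0.0783] need tool shift mm [-0.8 -1.6  4.3] turn units [0.01  0.004 0.03 ] w 0.0115 gf 40.1 F [-0.5 -0.3  6.4] j [-0.58  0.5   1.53 -0.    1.11 -0.39]
```

Call:
servo_tool(targets=[[[0,0,-0.005],[0,0,0]],[[0,0,-0.012],[0,0,0]],[[0,0,-0.013],[0,0,0]],[[0,0,-0.013],[0,0,0]],[[0,0,-0.013],[0,0,0]],[[0,0,-0.013],[0,0,0]],[[0,0,-0.013],[0,0,0]],[[0,0,-0.013],[0,0,0]],[[0,0,-0.013],[0,0,0]],[[0,0,-0.008],[0,0,0]]], newtons=60)

```text
time: 10.22
tool_pos: [0.5929, -0.2418, 0.1962]
eef_rot: [0.769, 0.639, 0.0, 0.001]
wrist_force: [-0.2, 0.2, -1.6]
width: 0.0108
grasp_force: 58.7
```

```bash
python3 -c "
from h import *
need(.5435,.1095,.19,-.21)
S=snap('scene','s3.png')"
```

```text
t 10.22 pos [ 0.5929 -0.2418  0.1962] need tool shift mm [ 336.3 -113.     5.6] turn units [0.026 0.011 0.294] w 0.0108 gf 58.7 F [-0.2  0.2 -1.6] j [-0.58  0.36  1.46 -0.    1.32 -0.39]
```

View pics/s3.png

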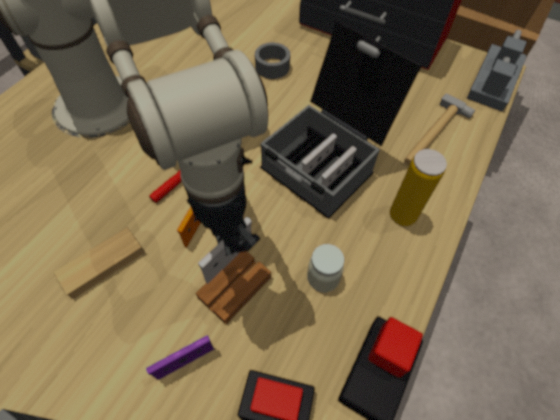

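The plate hangs in the gripper (scene 222,258) and the groove is empty. Moving over the free slot.

Call:
servo_tool(targets=[[[0.037,-0.0125,0],[0,0,0]],[[0.037,-0.0125,0],[0,0,0]],[[0.037,-0.0125,0],[0,0,0]],[[0.037,-0.0125,0],[0,0,0]],[[0.037,-0.0125,0],[0,0,0]],[[0.037,-0.0125,0],[0,0,0]],[[0.037,-0.0125,0],[0,0,0]],[[0.037,-0.0125,0],[0,0,0]],[[0.037,-0.0125,0],[0,0,0]],[[0,0,0],[0,0,0.29]]])

```text
time: 11.1
tool_pos: [0.5408, 0.1129, 0.1933]
eef_rot: [0.775, 0.631, 0.0, -0.002]
wrist_force: [0.4, -0.2, -1.6]
width: 0.0112
grasp_force: 58.8
```

```bash
python3 - <<'E'
from h import *
need(.5435,.1095,.11,-.21)
T=snap('top')
o=cv2.resize(T['pixels'][130:280,120:270,::-1],(600,600),interpolation=cv2.INTER_CUBIC);S=snap('scene')
b=cv2.resize(S['pixels'][80:230,240:390,::-1],(200,200));o=np.hstack([o,np.vstack([b,np.zeros((400,200,3),'uint8')])]);cv2.imwrite('pics/c4.png',o)
E
```

```text
t 11.1 pos [0.5408 0.1129 0.1933] need tool shift mm [-3.   3.6 83.3] turn units [-0.029 -0.033  0.069] w 0.0112 gf 58.8 F [ 0.4 -0.2 -1.6] j [-0.01  0.15  1.72  0.    1.27  0.19]
```

View pics/c4.png

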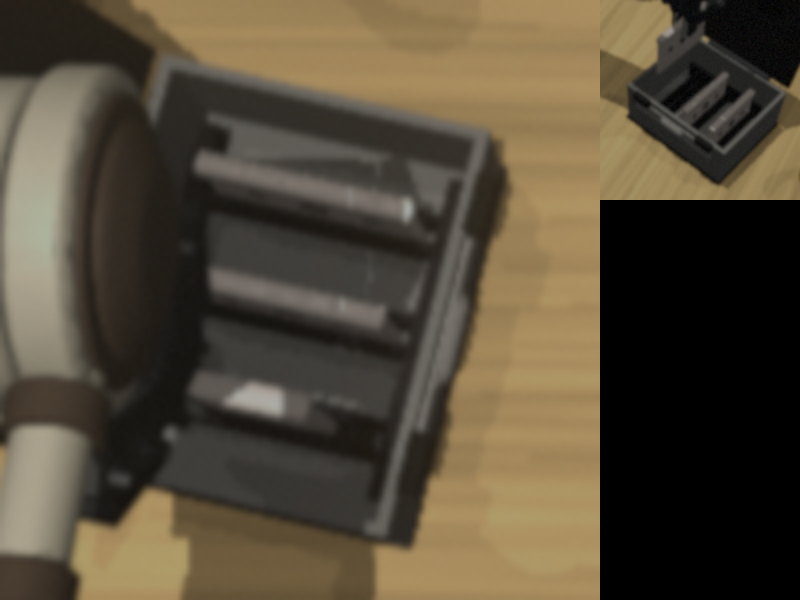

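Call:
servo_tool(targets=[[[-0.001,0.001,0.008],[-0.03,-0.03,0.07]],[[-0.001,0.001,0.009],[0,0,0]],[[-0.001,0.001,0.009],[0,0,0]],[[0,0.0005,0.009],[0,0,0]],[[0,0,0.009],[0,0,0]],[[0,0,0.009],[0,0,0]],[[0,0,0.009],[0,0,0]],[[0,0,0.009],[0,0,0]],[[0,0,0],[0,0,0]],[[0,0,0],[0,0,0]]])

```text
time: 12.03
tool_pos: [0.5453, 0.1027, 0.122]
eef_rot: [0.779, 0.627, -0.001, 0.001]
wrist_force: [0.4, 0.4, -1.4]
width: 0.0108
grasp_force: 58.8
```

```bash
python3 - <<'E'
from h import *
need(.5435,.1095,.0743,-.21)
S=snap('scene');T=snap('top')
b=cv2.resize(S['pixels'][95:215,250:390,::-1],(560,480),interpolation=cv2.INTER_CUBIC)
a=cv2.resize(T['pixels'][200:270,160:230,::-1],(230,230),interpolation=cv2.INTER_CUBIC);o=np.zeros((480,800,3),'uint8');o[:,:560]=b;o[:230,570:]=a
cv2.imwrite('pics/c5.png',o)
for l in ['cushion','case']: print(l,[(np.round(d['centre'],1),round(d['score'],2)) for d in spotter.spot_point(S,l)])
E
```

```text
t 12.03 pos [0.5453 0.1027 0.122 ] need tool shift mm [ 6.4 -3.2 47.7] turn units [ 0.014  0.033 -0.066] w 0.0108 gf 58.8 F [ 0.4  0.4 -1.4] j [-0.03  0.24  1.77 -0.    1.13  0.19]
cushion [(array([314.3, 171.6]), 0.32)]
case [(array([315.2, 170. ]), 0.56)]
```

View pics/c5.png

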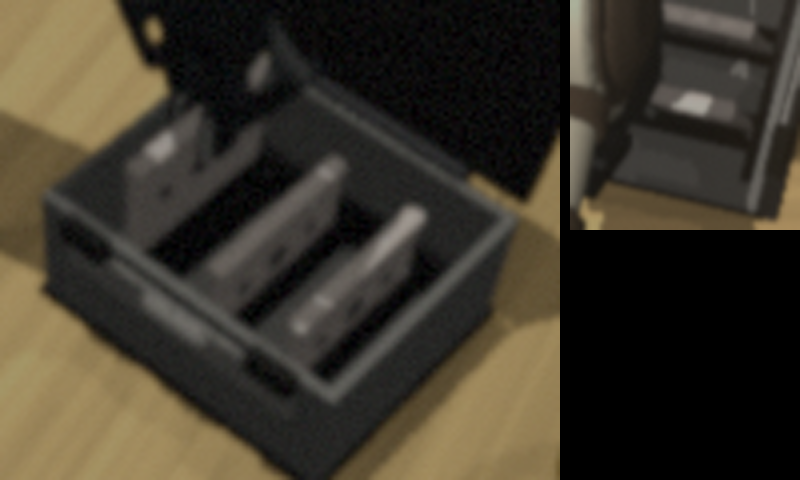

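Call:
servo_tool(targets=[[[0.002,-0.001,0],[0,0,0]],[[0.002,-0.001,0],[0,0,-0.06]],[[0.002,-0.001,0],[0,0,0]],[[0,0,0],[0,0,0]],[[0,0,0],[0,0,0]],[[0,0,0],[0,0,0]],[[0,0,0],[0,0,0]],[[0,0,0],[0,0,0]],[[0,0,0],[0,0,0]],[[0,0,0],[0,0,0]]])

```text
time: 13.07
tool_pos: [0.5441, 0.1091, 0.1227]
eef_rot: [0.778, 0.629, -0.0, 0.002]
wrist_force: [-0.6, 0.3, -2.1]
width: 0.0106
grasp_force: 58.8
```

```bash
python3 - <<'E'
from h import *
from scipy.optimize import least_squares
S=snap('scene');T=snap('top')
uT=np.array([(145,18),(470,92),(28,415),(367,497)])/4+[125,140]-.4
uS=np.array([(515,220),(332,400),(45,195)])/4+[250,95]-.4
B=np.array([[.102,.083,.088],[.102,-.083,.088],[-.102,.083,.088],[-.102,-.083,.088]])
def w(q,P): c,s=np.cos(q[2]),np.sin(q[2]); return np.c_[q[0]+c*P[:,0]-s*P[:,1],q[1]+s*P[:,0]+c*P[:,1],P[:,2]]
for k,f in {'T':lambda q:(proj(T,w(q,B))-uT).ravel(),'S':lambda q:(proj(S,w(q,B[[0,1,3]]))-uS).ravel()}.items():
    r=least_squares(f,[.6,.1,-.21]);q=r.x;print(k,np.round(q,4),np.round(r.fun,1),'slot',w(q,np.array([[-.055,0,.008]])))
need(.5435,.1095,.0743,-.21)
E
```

```text
T [ 0.5974  0.0975 -0.2131] [-0.2 -0.9  0.6 -0.4 -0.5  0.8  0.1  0.4] slot [[0.54367318 0.10917075 0.008     ]]
S [ 0.599   0.0982 -0.2164] [ 1.1 -0.6 -0.1  0.6 -1.  -0.4] slot [[0.54523353 0.11003885 0.008     ]]
t 13.17 pos [0.5441 0.1091 0.1227] need tool shift mm [ 0.4 -0.8 48.4] turn units [ 0.03   0.03  -0.008] w 0.0108 gf 58.8 F [-0.1  0.  -1.1] j [-0.02  0.24  1.77 -0.    1.13  0.19]
```

Call:
servo_tool(targets=[[[0,0,0.004],[0,0,0]],[[0,0,0.004],[0,0,0]],[[0,0,0.004],[0,0,0]],[[0,0,0.004],[0,0,0]],[[0,0,0.004],[0,0,0]],[[0,0,0.004],[0,0,0]],[[0,0,0.004],[0,0,0]],[[0,0,0.003],[0,0,0]],[[0,0,0],[0,0,0]],[[0,0,0],[0,0,0]]])

```text
time: 14.0
tool_pos: [0.544, 0.1091, 0.0915]
eef_rot: [0.778, 0.629, -0.0, 0.002]
wrist_force: [-0.5, 0.4, -2.1]
width: 0.0109
grasp_force: 58.8
```

```bash
python3 -c "
from h import *
need(.5441,.1095,.0743,-.21)"
```

```text
t 14.0 pos [0.544  0.1091 0.0915] need tool shift mm [ 0.5 -0.1 17.2] turn units [ 0.026  0.031 -0.007] w 0.0109 gf 58.8 F [-0.5  0.4 -2.1] j [-0.02  0.29  1.78 -0.    1.07  0.19]
```

Call:
servo_tool(targets=[[[0,0,0.003],[0,0,0]],[[0,0,0.003],[0,0,0]],[[0,0,0.003],[0,0,0]],[[0,0,0.003],[0,0,0]],[[0,0,0.002],[0,0,0]],[[0,0,0.002],[0,0,0]],[[0,0,0.001],[0,0,0]],[[0,0,0],[0,0,0]],[[0,0,0],[0,0,0]],[[0,0,0],[0,0,0]]])

```text
time: 14.83
tool_pos: [0.5443, 0.109, 0.0748]
eef_rot: [0.778, 0.629, -0.0, 0.002]
wrist_force: [-0.2, 0.5, -1.7]
width: 0.0108
grasp_force: 58.8
```

```bash
python3 -c "
from h import *
need(.5441,.1095,.0743,-.21)"
```

```text
t 14.83 pos [0.5443 0.109  0.0748] need tool shift mm [ 0.4 -0.3  0.5] turn units [ 0.033  0.029 -0.007] w 0.0108 gf 58.8 F [-0.2  0.5 -1.7] j [-0.02  0.31  1.79 -0.    1.04  0.19]
```

Within 1–2 mm of the floor with no contact yet, so I'll go down gently until there is contact.

Call:
servo_tool(targets=[[[0,0,0.0005],[0,0,0]],[[0,0,0.0005],[0,0,0]],[[0,0,0.0005],[0,0,0]],[[0,0,0.0005],[0,0,0]],[[0,0,0],[0,0,0]],[[0,0,0],[0,0,0]],[[0,0,0],[0,0,0]],[[0,0,0],[0,0,0]],[[0,0,0],[0,0,0]],[[0,0,0],[0,0,0]]])

```text
time: 15.67
tool_pos: [0.5449, 0.1088, 0.0743]
eef_rot: [0.777, 0.629, 0.0, 0.002]
wrist_force: [-3.0, -1.6, 8.6]
width: 0.0109
grasp_force: 60.1
```

Contact is at the expected height, so release by a small opening and lift.

Call:
servo_tool(targets=[[[0,0,0],[0,0,0]],[[0,0,0],[0,0,0]],[[0,0,0],[0,0,0]],[[0,0,0],[0,0,0]],[[0,0,0],[0,0,0]],[[0,0,0],[0,0,0]],[[0,0,-0.005],[0,0,0]],[[0,0,-0.01],[0,0,0]],[[0,0,-0.015],[0,0,0]],[[0,0,-0.02],[0,0,0]]], grip=-0.4)

```text
time: 16.5
tool_pos: [0.5433, 0.1092, 0.1229]
eef_rot: [0.778, 0.629, -0.001, 0.001]
wrist_force: [0.1, -0.2, 0.7]
width: 0.0255
grasp_force: 0.0
```

Call:
servo_tool(targets=[[[0,0,-0.03],[0,0,0]],[[0,0,-0.03],[0,0,0]],[[0,0,-0.03],[0,0,0]],[[0,0,-0.03],[0,0,0]],[[-0.03,0,0],[0,0,0]],[[-0.03,0,0],[0,0,0]],[[-0.03,0,0],[0,0,0]],[[-0.03,0,0],[0,0,0]],[[-0.03,0,0],[0,0,0]],[[-0.03,0,0],[0,0,0]]])

```text
time: 17.33
tool_pos: [0.5059, -0.0678, 0.2444]
eef_rot: [0.777, 0.629, 0.0, 0.003]
wrist_force: [-0.3, -0.5, 0.0]
width: 0.0252
grasp_force: 0.0
```

```bash
python3 - <<'E'
from h import *
need(.6,-.1,.3,-.21)
S=snap('scene');T=snap('top')
a=cv2.resize(T['pixels'][130:280,40:240,::-1],(560,420),interpolation=cv2.INTER_CUBIC)
b=cv2.resize(S['pixels'][20:220,250:430,::-1],(240,267),interpolation=cv2.INTER_AREA);o=np.zeros((420,800,3),'uint8');o[:,:560]=a;o[:267,560:]=b
cv2.imwrite('pics/c6.png',o)
for p in (S,T):
  for l in ['lid_edge','lid_hinge']: print(l,[(np.round(d['centre'],1),round(d['score'],2)) for d in spotter.spot_point(p,l)])
for l in ['loose_plate']: print(l,[(np.round(d['centre'],1),round(d['score'],2)) for d in spotter.silhouettes(T,l)])
E
```

```text
t 17.33 pos [ 0.5059 -0.0678  0.2444] need tool shift mm [-12.   99.  -55.1] turn units [ 0.049  0.033 -0.005] w 0.0252 gf 0.0 F [-0.3 -0.5  0. ] j [-0.37 -0.01  1.79 -0.    1.36 -0.16]
lid_edge [(array([380.3,  40.9]), 0.59)]
lid_hinge [(array([343. , 122.5]), 0.9)]
lid_edge [(array([ 64.5, 156.7]), 0.77)]
lid_hinge [(array([145.8, 190.7]), 0.91)]
loose_plate [(array([438. , 212.4]), 0.77), (array([176.7, 229.3]), 0.55), (array([334.7, 282.9]), 0.45)]
```

View pics/c6.png

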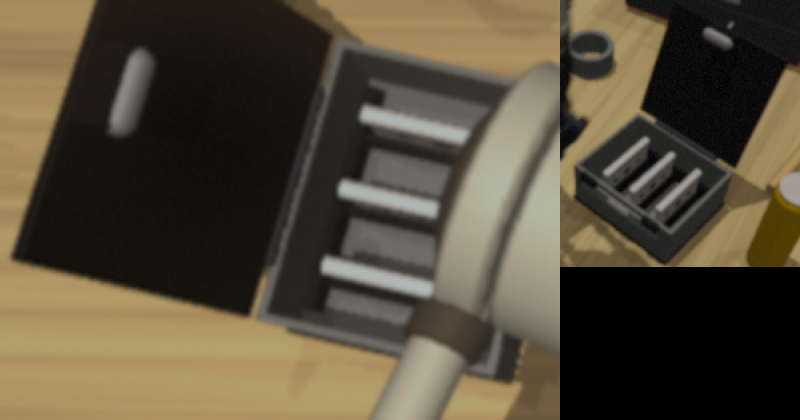

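Three plates stand evenly spaced in their slots, the loose one at crop (378,275). Next is the lid angle.

```bash
cat >> h.py <<'E'
C0=np.array([.5980,.0980]); CY=-.2135
def c2w(P): P=np.atleast_2d(P).astype(float);c,s=np.cos(CY),np.sin(CY); return np.c_[C0[0]+c*P[:,0]-s*P[:,1],C0[1]+s*P[:,0]+c*P[:,1],P[:,2]]
def w2c(P): P=np.atleast_2d(P)-np.r_[C0,0];c,s=np.cos(CY),np.sin(CY); return np.c_[c*P[:,0]+s*P[:,1],-s*P[:,0]+c*P[:,1],P[:,2]]
def lidpt(th,r,h=.008,x=0): t=np.radians(th); return [x,.083-r*np.cos(t)+h*np.sin(t),.095+r*np.sin(t)+h*np.cos(t)]
def go(P,yaw=CY): need(*c2w(P)[0],yaw); print('case tcp',np.round(w2c(robot.get_obs()['tool_pos'])[0],4))
E
python3 - <<'E'
from h import *
S=snap('scene');T=snap('top')
for th in range(96,114,3): print(th,np.round(proj(S,c2w(lidpt(th,.19))),1),np.round(proj(T,c2w(lidpt(th,.19))),1),np.round(lidpt(th,.19),3))
print('meas S 380.5,42  T 64.6,157.5; hinge meas S 343,122 T 145.3,190.3', proj(S,c2w([0,.083,.095])),proj(T,c2w([0,.083,.095])))
go([0,-.10,.36])
E
```

```text
96 [[365.3  45.9]] [[ 89.3 161.8]] [0.    0.111 0.283]
99 [[368.2  44.3]] [[ 83.4 160.7]] [0.    0.121 0.281]
102 [[370.9  42.9]] [[ 77.8 159.6]] [0.    0.13  0.279]
105 [[373.4  41.9]] [[ 72.4 158.7]] [0.    0.14  0.276]
108 [[375.9  41.1]] [[ 67.4 157.8]] [0.    0.149 0.273]
111 [[378.2  40.6]] [[ 62.6 157.2]] [0.    0.159 0.27 ]
meas S 380.5,42  T 64.6,157.5; hinge meas S 343,122 T 145.3,190.3 [[342.49889596 123.20155146]] [[144.92657789 191.5954754 ]]
t 17.78 pos [ 0.5064 -0.0655  0.2433] need tool shift mm [  78.6   55.6 -116.7] turn units [0.031 0.028 0.052] w 0.0257 gf 0.0 F [-0.3  0.1  0.1] j [-0.36 -0.01  1.79 -0.    1.36 -0.16]
case tcp [-0.0549 -0.1792  0.2433]
```

Call:
servo_tool(targets=[[[0.0196,0.0139,-0.0292],[0.03,0.03,0.05]],[[0.0196,0.0139,-0.0292],[0,0,0]],[[0.0196,0.0139,-0.0292],[0,0,0]],[[0.0196,0.0139,-0.0292],[0,0,0]],[[0,0,0],[0,0,0]],[[0.02,0,0],[0,0,0]],[[0.03,0,0],[0,0,0]],[[0.03,0,0],[0,0,0]],[[0.03,0,0],[0,0,0]],[[0.03,0,0],[0,0,0]]], grip=-1, newtons=40)

```text
time: 18.62
tool_pos: [0.6068, 0.1372, 0.3594]
eef_rot: [0.779, 0.628, -0.0, -0.0]
wrist_force: [1.4, -1.0, 0.5]
width: 0.0001
grasp_force: 0.0
```

Call:
servo_tool(targets=[[[0.03,0,0],[0,0,0]],[[0.03,0,0],[0,0,0]],[[0.03,0,0],[0,0,0]],[[0.03,0,0],[0,0,0]],[[0.03,0,0],[0,0,0]],[[0.02,0,0],[0,0,0]],[[0,0,0],[0,0,0]],[[0,0,0],[0,0,0]],[[0,0,0],[0,0,0]],[[0,0,0],[0,0,0]]])

```text
time: 19.45
tool_pos: [0.6432, 0.3003, 0.36]
eef_rot: [0.779, 0.627, -0.0, 0.0]
wrist_force: [-0.4, -0.4, 0.0]
width: 0.0002
grasp_force: 0.0
```

```bash
python3 -c "
from h import *
go([0,.2,.258])"
```

```text
t 19.45 pos [0.6432 0.3003 0.36  ] need tool shift mm [ -7.3  -1.3 102. ] turn units [-0.001  0.005 -0.027] w 0.0002 gf 0.0 F [-0.4 -0.4  0. ] j [ 0.27  0.48  0.99 -0.    1.68  0.48]
case tcp [0.0013 0.2073 0.36  ]
```

Call:
servo_tool(targets=[[[0,-0.001,0.013],[0,0,0]],[[0,0,0.013],[0,0,0]],[[0,0,0.013],[0,0,0]],[[0,0,0.013],[0,0,0]],[[0,0,0.013],[0,0,0]],[[0,0,0.013],[0,0,0]],[[0,0,0.012],[0,0,0]],[[0,0,0.012],[0,0,0]],[[0,0,0],[0,0,0]],[[0,0,0],[0,0,0]]])

```text
time: 20.28
tool_pos: [0.6419, 0.3014, 0.2568]
eef_rot: [0.779, 0.627, -0.001, -0.0]
wrist_force: [0.6, -0.0, 0.5]
width: -0.0001
grasp_force: 0.0
```

Call:
servo_tool(targets=[[[-0.004,0,0],[0,0,0]],[[-0.004,0,0],[0,0,0]],[[-0.004,0,0],[0,0,0]],[[-0.005,0,0],[0,0,0]],[[-0.005,0,0],[0,0,0]],[[-0.005,0,0],[0,0,0]],[[-0.005,0,0],[0,0,0]],[[-0.005,0,0],[0,0,0]],[[-0.005,0,0],[0,0,0]],[[-0.005,0,0],[0,0,0]]])

```text
time: 21.12
tool_pos: [0.6324, 0.2558, 0.2586]
eef_rot: [0.779, 0.627, 0.001, -0.0]
wrist_force: [1.2, 2.8, 2.8]
width: -0.0
grasp_force: 1.6
```

```bash
python3 -c "
from h import *
go([0,.12,.258])
print(robot.get_obs()['ft_torque'])"
```

```text
t 21.12 pos [0.6324 0.2558 0.2586] need tool shift mm [-41.5  -0.1   0.5] turn units [ 0.011 -0.022 -0.015] w -0.0 gf 1.6 F [1.2 2.8 2.8] j [0.21 0.43 1.25 0.   1.46 0.42]
case tcp [2.000e-04 1.615e-01 2.586e-01]
[ 0.45313653 -0.07253009  0.00338215]
```

Contact with the lid's outer face (3 N). Swinging it over.

Call:
servo_tool(targets=[[[-0.006,0,-0.0005],[0,0,0]],[[-0.006,0,-0.0005],[0,0,0]],[[-0.006,0,-0.0005],[0,0,0]],[[-0.006,0,-0.0005],[0,0,0]],[[-0.006,0,-0.0005],[0,0,0]],[[-0.006,0,-0.0005],[0,0,0]],[[-0.006,0,-0.0005],[0,0,0]],[[-0.006,0,-0.0005],[0,0,0]],[[-0.006,0,-0.0005],[0,0,0]],[[-0.006,0,-0.0005],[0,0,0]]])

```text
time: 21.95
tool_pos: [0.6197, 0.1966, 0.2651]
eef_rot: [0.779, 0.627, 0.001, 0.001]
wrist_force: [-0.4, 3.3, 7.1]
width: -0.0002
grasp_force: 2.5
```

Call:
servo_tool(targets=[[[-0.008,0,-0.0004],[0,0,0]],[[-0.008,0,-0.0004],[0,0,0]],[[-0.008,0,-0.0004],[0,0,0]],[[-0.008,0,-0.0004],[0,0,0]],[[-0.008,0,-0.0004],[0,0,0]],[[-0.0083,0,0.0016],[0,0,0]],[[-0.0083,0,0.0016],[0,0,0]],[[-0.0083,0,0.0016],[0,0,0]],[[-0.0083,0,0.0016],[0,0,0]],[[-0.0083,0,0.0016],[0,0,0]]])

```text
time: 22.78
tool_pos: [0.6018, 0.1164, 0.2566]
eef_rot: [0.779, 0.627, -0.0, -0.0]
wrist_force: [1.1, 1.0, 0.1]
width: -0.0002
grasp_force: 0.5
```

```bash
python3 -c "
from h import *
go([0,.02,.258])
S=snap('scene')
cv2.imwrite('pics/c7.png',S['pixels'][20:240,220:450,::-1])
print([(np.round(d['centre'],1),round(d['score'],2)) for d in spotter.spot_point(S,'lid_edge')])
for th in (50,60,70): print(th,proj(S,c2w(lidpt(th,.19))))
"
```

```text
t 22.78 pos [0.6018 0.1164 0.2566] need tool shift mm [ 1.2  0.2 -1.4] turn units [-0.004  0.003 -0.018] w -0.0002 gf 0.5 F [1.1 1.  0.1] j [-0.01  0.25  1.48 -0.    1.41  0.21]
case tcp [-2.000e-04  1.880e-02  2.566e-01]
[(array([329.9,  85.5]), 0.86)]
50 [[315.75878667  99.75634492]]
60 [[326.27080806  84.53544373]]
70 [[337.42109019  70.71939292]]
```

View pics/c7.png

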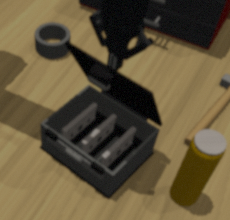

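The lid follows the finger, with its free edge at scene (330,85), about 61 deg. All three plates still stand in their slots. Continuing.

Call:
servo_tool(targets=[[[-0.008,0,0.0034],[0,0,0]],[[-0.008,0,0.0034],[0,0,0]],[[-0.008,0,0.0034],[0,0,0]],[[-0.008,0,0.0034],[0,0,0]],[[-0.008,0,0.0034],[0,0,0]],[[-0.0071,0,0.006],[0,0,0]],[[-0.0071,0,0.006],[0,0,0]],[[-0.0071,0,0.006],[0,0,0]],[[-0.0071,0,0.006],[0,0,0]],[[-0.0071,0,0.006],[0,0,0]]])

```text
time: 23.72
tool_pos: [0.5857, 0.0428, 0.2091]
eef_rot: [0.779, 0.627, -0.0, -0.0]
wrist_force: [-0.5, -0.6, -0.4]
width: -0.0001
grasp_force: 0.2
```

Call:
servo_tool(targets=[[[-0.0036,0,0.0053],[0,0,0]],[[-0.0036,0,0.0053],[0,0,0]],[[-0.0036,0,0.0053],[0,0,0]],[[-0.0036,0,0.0053],[0,0,0]],[[-0.0036,0,0.0053],[0,0,0]],[[-0.002,0,0.0045],[0,0,0]],[[-0.002,0,0.0045],[0,0,0]],[[-0.002,0,0.0045],[0,0,0]],[[-0.002,0,0.0045],[0,0,0]],[[-0.002,0,0],[0,0,0]]])

```text
time: 24.55
tool_pos: [0.5793, 0.0162, 0.1642]
eef_rot: [0.779, 0.627, -0.001, -0.001]
wrist_force: [-0.5, -0.4, 0.5]
width: 0.0001
grasp_force: 0.0
```

```bash
python3 -c "
from h import *
go([0,-.093,.148])"
```

```text
t 24.55 pos [0.5793 0.0162 0.1642] need tool shift mm [-9.1  1.  16.2] turn units [-0.021  0.002 -0.016] w 0.0001 gf 0.0 F [-0.5 -0.4  0.5] j [-0.18  0.25  1.67 -0.    1.23  0.03]
case tcp [-0.0009 -0.0839  0.1642]
```

Call:
servo_tool(targets=[[[-0.002,0.001,0.002],[0,0,0]],[[-0.002,0,0.002],[0,0,0]],[[-0.002,0,0.002],[0,0,0]],[[-0.002,0,0.002],[0,0,0]],[[-0.001,0,0.002],[0,0,0]],[[0,0,0.002],[0,0,0]],[[0,0,0.002],[0,0,0]],[[0,0,0.002],[0,0,0]],[[0,0,0],[0,0,0]],[[0,0,0],[0,0,0]]])

```text
time: 25.38
tool_pos: [0.579, 0.0073, 0.1493]
eef_rot: [0.779, 0.627, -0.0, -0.0]
wrist_force: [0.8, -0.7, -0.8]
width: -0.0001
grasp_force: 0.0
```

```bash
python3 -c "
from h import *
go([0,-.093,.142])
S=snap('scene');T=snap('top')
for p in (S,T): print([(np.round(d['centre'],1),round(d['score'],2)) for d in spotter.spot_point(p,'lid_edge')],[(t,np.round(proj(p,c2w(lidpt(t,.19))),1)) for t in (4,8,12)])
o=np.hstack([S['pixels'][60:240,220:420,::-1],T['pixels'][120:300,100:300,::-1]]);cv2.imwrite('pics/c8.png',cv2.resize(o,(800,360)))
"
```

```text
t 25.38 pos [0.579  0.0073 0.1493] need tool shift mm [-0.3 -0.6  7.3] turn units [-0.004  0.    -0.016] w -0.0001 gf 0.0 F [ 0.8 -0.7 -0.8] j [-0.2   0.27  1.68 -0.    1.2   0.02]
case tcp [ 0.0006 -0.0927  0.1493]
[(array([288.6, 158.9]), 0.96)] [(4, array([[287.5, 166.1]])), (8, array([[288.3, 161.5]])), (12, array([[289.5, 156.6]]))]
[(array([199.1, 207.6]), 0.29)] [(4, array([[240.1, 212.4]])), (8, array([[238.5, 211. ]])), (12, array([[236.3, 209.5]]))]
```

View pics/c8.png

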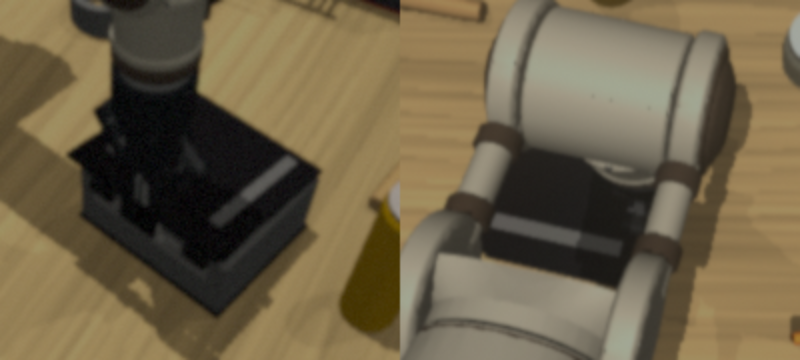

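The lid is nearly closed (about 10 deg, crop 80–320,150–270) and the tip is at its free edge. Pressing in small steps from here.

Call:
servo_tool(targets=[[[0,0,0.001],[0,0,0]],[[0,0,0.001],[0,0,0]],[[0,0,0.001],[0,0,0]],[[0,0,0.001],[0,0,0]],[[0,0,0.001],[0,0,0]],[[0,0,0.001],[0,0,0]],[[0,0,0],[0,0,0]],[[0,0,0],[0,0,0]],[[0,0,0],[0,0,0]],[[0,0,0],[0,0,0]]])

```text
time: 26.42
tool_pos: [0.5791, 0.0072, 0.1435]
eef_rot: [0.779, 0.627, 0.0, 0.0]
wrist_force: [0.2, -0.1, -0.2]
width: -0.0
grasp_force: 0.0
```

Call:
servo_tool(targets=[[[0,0,0.001],[0,0,0]],[[0,0,0.001],[0,0,0]],[[0,0,0.001],[0,0,0]],[[0,0,0.001],[0,0,0]],[[0,0,0],[0,0,0]],[[0,0,0],[0,0,0]],[[0,0,0],[0,0,0]],[[0,0,0],[0,0,0]],[[0,0,0],[0,0,0]],[[0,0,0],[0,0,0]]])

```text
time: 27.25
tool_pos: [0.5791, 0.0072, 0.1395]
eef_rot: [0.779, 0.627, 0.0, 0.0]
wrist_force: [-0.2, 0.7, -0.3]
width: 0.0003
grasp_force: 0.0
```

Call:
servo_tool(targets=[[[0,0,0.001],[0,0,0]],[[0,0,0.001],[0,0,0]],[[0,0,0.001],[0,0,0]],[[0,0,0.001],[0,0,0]],[[0,0,0],[0,0,0]],[[0,0,0],[0,0,0]],[[0,0,0],[0,0,0]],[[0,0,0],[0,0,0]],[[0,0,0],[0,0,0]],[[0,0,0],[0,0,0]]])

```text
time: 28.08
tool_pos: [0.5791, 0.0072, 0.1355]
eef_rot: [0.779, 0.627, 0.0, 0.0]
wrist_force: [0.0, -0.5, 0.4]
width: 0.0001
grasp_force: 0.0
```

```bash
python3 -c "
from h import *
go([0,-.093,.13])
S=snap('scene')
print([(np.round(d['centre'],1),round(d['score'],2)) for d in spotter.spot_point(S,'lid_edge')],[(t,np.round(proj(S,c2w(lidpt(t,.19))),1)) for t in (2,4,6,8)])
"
```

```text
t 28.08 pos [0.5791 0.0072 0.1355] need tool shift mm [-0.3 -0.7  5.5] turn units [ 0.001  0.    -0.016] w 0.0001 gf 0.0 F [ 0.  -0.5  0.4] j [-0.2   0.28  1.69 -0.    1.17  0.02]
case tcp [ 0.0007 -0.0927  0.1355]
[(array([289.2, 166.5]), 0.55)] [(2, array([[287.2, 168.3]])), (4, array([[287.5, 166.1]])), (6, array([[287.9, 163.9]])), (8, array([[288.3, 161.5]]))]
```

Call:
servo_tool(targets=[[[0,0,0.001],[0,0,0]],[[0,0,0.001],[0,0,0]],[[0,0,0.001],[0,0,0]],[[0,0,0],[0,0,0]],[[0,0,0],[0,0,0]],[[0,0,0],[0,0,0]],[[0,0,0],[0,0,0]],[[0,0,0],[0,0,0]],[[0,0,0],[0,0,0]],[[0,0,0],[0,0,0]]])

```text
time: 29.02
tool_pos: [0.5791, 0.0072, 0.1325]
eef_rot: [0.779, 0.627, 0.0, 0.0]
wrist_force: [0.5, -0.5, -0.7]
width: 0.0
grasp_force: 0.0
```

Call:
servo_tool(targets=[[[0,0,0.001],[0,0,0]],[[0,0,0.001],[0,0,0]],[[0,0,0],[0,0,0]],[[0,0,0],[0,0,0]],[[0,0,0],[0,0,0]],[[0,0,0],[0,0,0]],[[0,0,0],[0,0,0]],[[0,0,0],[0,0,0]],[[0,0,0],[0,0,0]],[[0,0,0],[0,0,0]]])

```text
time: 29.85
tool_pos: [0.579, 0.0072, 0.1304]
eef_rot: [0.779, 0.627, -0.0, -0.0]
wrist_force: [0.6, 0.4, 0.2]
width: -0.0001
grasp_force: 0.0
```

Call:
servo_tool(targets=[[[0,0,0.001],[0,0,0]],[[0,0,0.001],[0,0,0]],[[0,0,0],[0,0,0]],[[0,0,0],[0,0,0]],[[0,0,0],[0,0,0]],[[0,0,0],[0,0,0]],[[0,0,0],[0,0,0]],[[0,0,0],[0,0,0]],[[0,0,0],[0,0,0]],[[0,0,0],[0,0,0]]])

```text
time: 30.68
tool_pos: [0.5793, 0.0072, 0.1298]
eef_rot: [0.779, 0.627, 0.0, 0.0]
wrist_force: [-3.3, 0.5, 8.0]
width: 0.0
grasp_force: 4.1
```

```bash
python3 -c "
from h import *
go([0,-.093,.13])
S=snap('scene')
print([(np.round(d['centre'],1),round(d['score'],2)) for d in spotter.spot_point(S,'lid_edge')],[(t,np.round(proj(S,c2w(lidpt(t,.19))),1)) for t in (0,2,4,6,8)])
cv2.imwrite('pics/c9.png',cv2.resize(S['pixels'][100:230,230:390,::-1],(800,600),interpolation=cv2.INTER_CUBIC))
"
```

```text
t 30.68 pos [0.5793 0.0072 0.1298] need tool shift mm [-0.3 -1.  -0.2] turn units [ 0.004  0.003 -0.015] w 0.0 gf 4.1 F [-3.3  0.5  8. ] j [-0.2   0.29  1.69 -0.    1.16  0.02]
case tcp [ 0.001  -0.0928  0.1298]
[(array([289. , 169.4]), 0.82)] [(0, array([[287. , 170.4]])), (2, array([[287.2, 168.3]])), (4, array([[287.5, 166.1]])), (6, array([[287.9, 163.9]])), (8, array([[288.3, 161.5]]))]
```

View pics/c9.png

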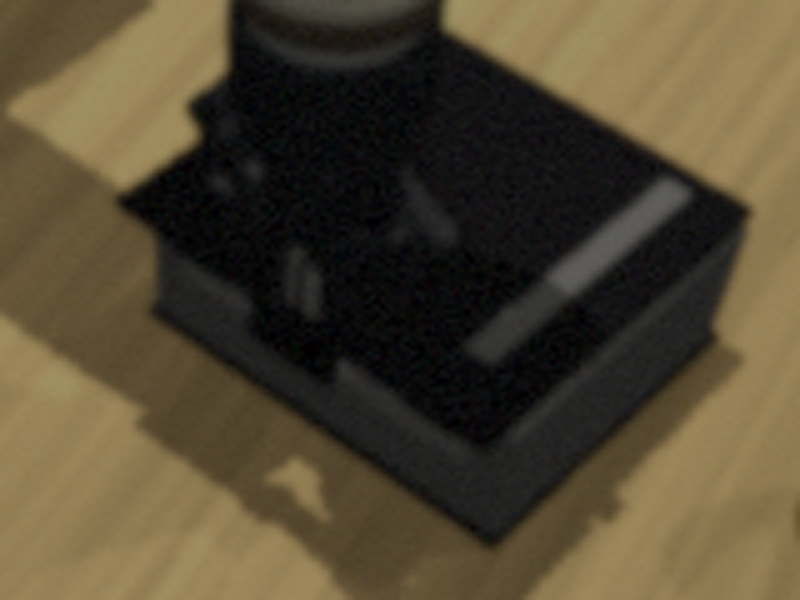

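The lid is about 1 deg from flat (edge row 169) and the catch is now resisting with 8 N. Continuing in 1 mm steps.

Call:
servo_tool(targets=[[[0,0,0.0005],[0,0,0]],[[0,0,0.0005],[0,0,0]],[[0,0,0],[0,0,0]],[[0,0,0],[0,0,0]],[[0,0,0],[0,0,0]],[[0,0,0],[0,0,0]],[[0,0,0],[0,0,0]],[[0,0,0],[0,0,0]],[[0,0,0],[0,0,0]],[[0,0,0],[0,0,0]]])

```text
time: 31.62
tool_pos: [0.5793, 0.0071, 0.1297]
eef_rot: [0.779, 0.627, -0.0, 0.0]
wrist_force: [-6.4, 0.2, 12.0]
width: -0.0002
grasp_force: 6.5
```

Call:
servo_tool(targets=[[[0,0,0.0005],[0,0,0]],[[0,0,0.0005],[0,0,0]],[[0,0,0],[0,0,0]],[[0,0,0],[0,0,0]],[[0,0,0],[0,0,0]],[[0,0,0],[0,0,0]],[[0,0,0],[0,0,0]],[[0,0,0],[0,0,0]],[[0,0,0],[0,0,0]],[[0,0,0],[0,0,0]]])

```text
time: 32.45
tool_pos: [0.5794, 0.0071, 0.1295]
eef_rot: [0.779, 0.627, -0.0, 0.0]
wrist_force: [-8.3, 0.7, 17.5]
width: -0.0001
grasp_force: 8.9
```

```bash
python3 -c "
from h import *
go([0,-.093,.13])
S=snap('scene')
print([(np.round(d['centre'],1),round(d['score'],2)) for d in spotter.spot_point(S,'lid_edge')])
print(robot.get_obs()['ft_torque'])
"
```

```text
t 32.45 pos [0.5794 0.0071 0.1295] need tool shift mm [-0.2 -1.1 -0.5] turn units [ 0.006  0.007 -0.012] w -0.0001 gf 8.9 F [-8.3  0.7 17.5] j [-0.2   0.29  1.69 -0.    1.16  0.02]
case tcp [ 0.0011 -0.0928  0.1295]
[(array([290.1, 169.5]), 0.72)]
[ 0.04944734  1.55686072 -0.00694366]
```

Call:
servo_tool(targets=[[[0,-0.0005,0],[0,0,0]],[[0,-0.0005,0],[0,0,0]],[[0,0,0.0005],[0,0,0]],[[0,0,0],[0,0,0]],[[0,0,0],[0,0,0]],[[0,0,0],[0,0,0]],[[0,0,0],[0,0,0]],[[0,0,0],[0,0,0]],[[0,0,0],[0,0,0]],[[0,0,0],[0,0,0]]])

```text
time: 33.38
tool_pos: [0.5793, 0.0071, 0.1295]
eef_rot: [0.779, 0.627, 0.001, 0.001]
wrist_force: [-7.3, 1.1, 18.9]
width: -0.0002
grasp_force: 8.9
```

Call:
servo_tool(targets=[[[0,-0.001,0.0005],[0,0,0]],[[0,-0.001,0],[0,0,0]],[[0,0,0.0002],[0,0,0]],[[0,0,0],[0,0,0]],[[0,0,0],[0,0,0]],[[0,0,0],[0,0,0]],[[0,0,0],[0,0,0]],[[0,0,0],[0,0,0]],[[0,0,0],[0,0,0]],[[0,0,0],[0,0,0]]])

```text
time: 34.22
tool_pos: [0.5791, 0.0072, 0.1296]
eef_rot: [0.779, 0.627, 0.002, 0.003]
wrist_force: [-2.9, -0.2, 16.2]
width: 0.0
grasp_force: 8.2
```

Call:
servo_tool(targets=[[[0,0,0.0005],[0,0,0]],[[0,0,0.0005],[0,0,0]],[[0,0,0],[0,0,0]],[[0,0,0],[0,0,0]],[[0,0,0],[0,0,0]],[[0,0,0],[0,0,0]],[[0,0,0],[0,0,0]],[[0,0,0],[0,0,0]],[[0,0,0],[0,0,0]],[[0,0,0],[0,0,0]]])

```text
time: 35.05
tool_pos: [0.5791, 0.0071, 0.1293]
eef_rot: [0.779, 0.627, 0.002, 0.003]
wrist_force: [-3.5, 0.7, 20.5]
width: -0.0002
grasp_force: 10.4
```

Call:
servo_tool(targets=[[[0,0,0.0004],[0,0,0]],[[0,0,0.0004],[0,0,0]],[[0,0,0],[0,0,0]],[[0,0,0],[0,0,0]],[[0,0,0],[0,0,0]],[[0,0,0],[0,0,0]],[[0,0,0],[0,0,0]],[[0,0,0],[0,0,0]],[[0,0,0],[0,0,0]],[[0,0,0],[0,0,0]]])

```text
time: 35.88
tool_pos: [0.5791, 0.0071, 0.1285]
eef_rot: [0.779, 0.627, 0.002, 0.003]
wrist_force: [-4.8, 0.1, 20.7]
width: 0.0005
grasp_force: 10.4
```

```bash
python3 -c "
from h import *
go([0,-.093,.13])
S=snap('scene')
print([(np.round(d['centre'],1),round(d['score'],2)) for d in spotter.spot_point(S,'lid_edge')])
cv2.imwrite('pics/c9b.png',cv2.resize(S['pixels'][100:230,230:390,::-1],(800,600),interpolation=cv2.INTER_CUBIC))
a=cv2.imread('pics/c9.png').astype(int);b=cv2.imread('pics/c9b.png').astype(int)
print('diff',abs(a-b).mean())
"
```

```text
t 35.88 pos [0.5791 0.0071 0.1285] need tool shift mm [-0.1 -0.8 -1.5] turn units [ 0.086  0.006 -0.014] w 0.0005 gf 10.4 F [-4.8  0.1 20.7] j [-0.2   0.29  1.7  -0.    1.15  0.02]
case tcp [ 0.0008 -0.0929  0.1285]
[(array([291.2, 168.8]), 0.6)]
diff 2.190190972222222
```

The force is now flat at 20 N while the lid moves, so the catch is yielding. Keep following.

Call:
servo_tool(targets=[[[0,0,0.0005],[0,0,0]],[[0,0,0.0005],[0,0,0]],[[0,0,0.0005],[0,0,0]],[[0,0,0],[0,0,0]],[[0,0,0],[0,0,0]],[[0,0,0],[0,0,0]],[[0,0,0],[0,0,0]],[[0,0,0],[0,0,0]],[[0,0,0],[0,0,0]],[[0,0,0],[0,0,0]]])

```text
time: 36.82
tool_pos: [0.579, 0.0069, 0.1263]
eef_rot: [0.779, 0.627, 0.002, 0.003]
wrist_force: [-1.8, -1.7, 16.7]
width: -0.0
grasp_force: 8.4
```

Call:
servo_tool(targets=[[[0,0,0.0005],[0,0,0]],[[0,0,0.0005],[0,0,0]],[[0,0,0],[0,0,0]],[[0,0,0],[0,0,0]],[[0,0,0],[0,0,0]],[[0,0,0],[0,0,0]],[[0,0,0],[0,0,0]],[[0,0,0],[0,0,0]],[[0,0,0],[0,0,0]],[[0,0,0],[0,0,0]]])

```text
time: 37.65
tool_pos: [0.579, 0.0068, 0.1249]
eef_rot: [0.779, 0.627, 0.002, 0.003]
wrist_force: [-1.8, -2.1, 14.9]
width: 0.0002
grasp_force: 7.5
```

Call:
servo_tool(targets=[[[0,0,0.0005],[0,0,0]],[[0,0,0.0005],[0,0,0]],[[0,0,0.0005],[0,0,0]],[[0,0,0],[0,0,0]],[[0,0,0],[0,0,0]],[[0,0,0],[0,0,0]],[[0,0,0],[0,0,0]],[[0,0,0],[0,0,0]],[[0,0,0],[0,0,0]],[[0,0,0],[0,0,0]]])

```text
time: 38.48
tool_pos: [0.5789, 0.0068, 0.1231]
eef_rot: [0.779, 0.627, 0.002, 0.003]
wrist_force: [-1.2, -2.3, 13.3]
width: -0.0001
grasp_force: 6.5
```

Call:
servo_tool(targets=[[[0,0,0.0005],[0,0,0]],[[0,0,0.0005],[0,0,0]],[[0,0,0],[0,0,0]],[[0,0,0],[0,0,0]],[[0,0,0],[0,0,0]],[[0,0,0],[0,0,0]],[[0,0,0],[0,0,0]],[[0,0,0],[0,0,0]],[[0,0,0],[0,0,0]],[[0,0,0],[0,0,0]]])

```text
time: 39.32
tool_pos: [0.5789, 0.0067, 0.1219]
eef_rot: [0.779, 0.627, 0.002, 0.003]
wrist_force: [-1.1, -2.2, 11.3]
width: -0.0
grasp_force: 6.0
```

Call:
servo_tool(targets=[[[0,0,0.0005],[0,0,0]],[[0,0,0.0005],[0,0,0]],[[0,0,0.0005],[0,0,0]],[[0,0,0],[0,0,0]],[[0,0,0],[0,0,0]],[[0,0,0],[0,0,0]],[[0,0,0],[0,0,0]],[[0,0,0],[0,0,0]],[[0,0,0],[0,0,0]],[[0,0,0],[0,0,0]]])

```text
time: 40.15
tool_pos: [0.5788, 0.0067, 0.1201]
eef_rot: [0.779, 0.627, 0.002, 0.003]
wrist_force: [0.2, -1.8, 10.6]
width: 0.0001
grasp_force: 5.2
```

Call:
servo_tool(targets=[[[0,0,0.0005],[0,0,0]],[[0,0,0.0005],[0,0,0]],[[0,0,0],[0,0,0]],[[0,0,0],[0,0,0]],[[0,0,0],[0,0,0]],[[0,0,0],[0,0,0]],[[0,0,0],[0,0,0]],[[0,0,0],[0,0,0]],[[0,0,0],[0,0,0]],[[0,0,0],[0,0,0]]])

```text
time: 40.98
tool_pos: [0.5788, 0.0066, 0.1189]
eef_rot: [0.779, 0.627, 0.002, 0.003]
wrist_force: [1.6, -2.9, 9.6]
width: 0.0
grasp_force: 4.7
```

Call:
servo_tool(targets=[[[0,0,0.0005],[0,0,0]],[[0,0,0.0005],[0,0,0]],[[0,0,0],[0,0,0]],[[0,0,0],[0,0,0]],[[0,0,0],[0,0,0]],[[0,0,0],[0,0,0]],[[0,0,0],[0,0,0]],[[0,0,0],[0,0,0]],[[0,0,0],[0,0,0]],[[0,0,0],[0,0,0]]])

```text
time: 41.82
tool_pos: [0.5788, 0.0066, 0.1178]
eef_rot: [0.779, 0.627, 0.002, 0.003]
wrist_force: [1.5, -3.6, 8.0]
width: -0.0004
grasp_force: 4.3
```

Call:
servo_tool(targets=[[[0,0,0.0005],[0,0,0]],[[0,0,0.0005],[0,0,0]],[[0,0,0],[0,0,0]],[[0,0,0],[0,0,0]],[[0,0,0],[0,0,0]],[[0,0,0],[0,0,0]],[[0,0,0],[0,0,0]],[[0,0,0],[0,0,0]],[[0,0,0],[0,0,0]],[[0,0,0],[0,0,0]]])

```text
time: 42.65
tool_pos: [0.5789, 0.0066, 0.1174]
eef_rot: [0.779, 0.627, 0.002, 0.003]
wrist_force: [-0.7, -2.2, 11.8]
width: -0.0003
grasp_force: 6.1
```

Call:
servo_tool(targets=[[[0,0,0.0005],[0,0,0]],[[0,0,0.0005],[0,0,0]],[[0,0,0],[0,0,0]],[[0,0,0],[0,0,0]],[[0,0,0],[0,0,0]],[[0,0,0],[0,0,0]],[[0,0,0],[0,0,0]],[[0,0,0],[0,0,0]],[[0,0,0],[0,0,0]],[[0,0,0],[0,0,0]]])

```text
time: 43.48
tool_pos: [0.5789, 0.0066, 0.1173]
eef_rot: [0.779, 0.627, 0.002, 0.003]
wrist_force: [-3.7, -2.1, 17.3]
width: 0.0
grasp_force: 9.0
```

Stalled with the force rising, so this is the hard stop, 13 mm below first catch contact. Lifting off to see whether the lid stays.

Call:
servo_tool(targets=[[[0,0,-0.002],[0,0,0]],[[0,0,-0.004],[0,0,0]],[[0,0,-0.01],[0,0,0]],[[0,0,-0.02],[0,0,0]],[[0,0,-0.03],[0,0,0]],[[0,0,-0.03],[0,0,0]],[[0,0,-0.03],[0,0,0]],[[-0.03,0,0],[0,0,0]],[[-0.03,0,0],[0,0,0]],[[-0.03,0,0],[0,0,0]]])

```text
time: 44.32
tool_pos: [0.5567, -0.0806, 0.24]
eef_rot: [0.778, 0.628, 0.0, 0.0]
wrist_force: [1.2, -0.2, -0.1]
width: 0.0002
grasp_force: 0.0
```

Call:
servo_tool(targets=[[[-0.03,0,0],[0,0,0]],[[-0.03,0,0],[0,0,0]],[[-0.03,0,0],[0,0,0]],[[0,0,0],[0,0,0]],[[0,0,0],[0,0,0]],[[0,0,0],[0,0,0]],[[0,0,0],[0,0,0]],[[0,0,0],[0,0,0]],[[0,0,0],[0,0,0]],[[0,0,0],[0,0,0]]])

```text
time: 45.15
tool_pos: [0.5379, -0.1673, 0.239]
eef_rot: [0.779, 0.628, 0.0, -0.0]
wrist_force: [-0.8, 0.3, -0.4]
width: -0.0001
grasp_force: 0.0
```

```bash
python3 -c "
from h import *
go([0,-.093,.13])
S=snap('scene')
print([(np.round(d['centre'],1),round(d['score'],2)) for d in spotter.spot_point(S,'lid_edge')],[(t,np.round(proj(S,c2w(lidpt(t,.19))),1)) for t in (-2,0,2,4)])
S=snap('scene')
print([(np.round(d['centre'],1),round(d['score'],2)) for d in spotter.spot_point(S,'lid_edge')])
cv2.imwrite('pics/c10.png',cv2.resize(S['pixels'][100:230,230:390,::-1],(738,600),interpolation=cv2.INTER_CUBIC))
"
```

```text
t 45.15 pos [ 0.5379 -0.1673  0.239 ] need tool shift mm [179.    2.5 109. ] turn units [-0.001 -0.001 -0.004] w -0.0001 gf 0.0 F [-0.8  0.3 -0.4] j [-0.52  0.14  1.64  0.    1.36 -0.3 ]
case tcp [-0.0026 -0.272   0.239 ]
[(array([290.1, 166. ]), 0.6), (array([324.4, 275.3]), 0.58)] [(-2, array([[286.9, 172.4]])), (0, array([[287. , 170.4]])), (2, array([[287.2, 168.3]])), (4, array([[287.5, 166.1]]))]
[(array([286.3, 171.3]), 0.71)]
```

View pics/c10.png

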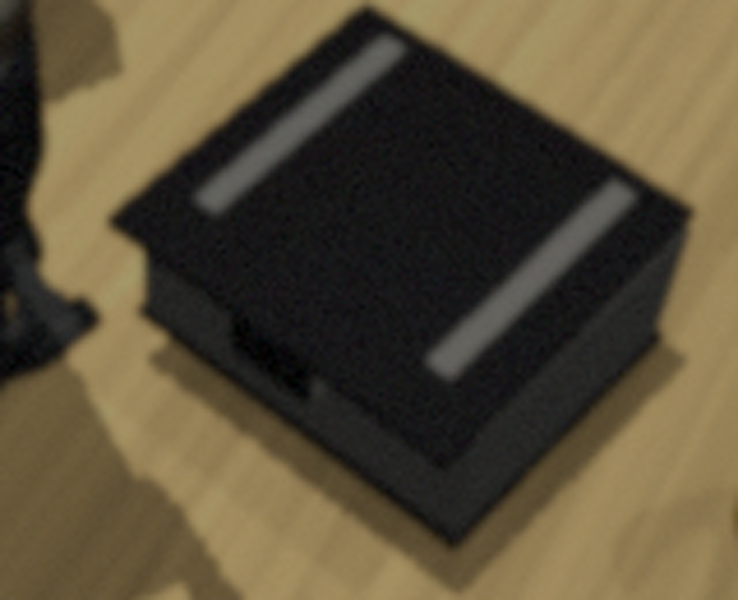

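The lid's free corner now sits about 4 px lower (row 147 against 143) than at first catch contact. That is about 12 mm, so it has stayed home by itself with the arm clear.

```bash
python3 -c "
from workcell import robot
print(robot.hand_in())"
```

```text
the job is handed in; nothing more can be done
None
```

The plate is in the free slot of the case, the lid snapped shut and stayed shut on its own with the arm clear, and the job is handed in; no verdict came back.

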